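Rebuild the bearing stack on the mixer's spare spindle

ROBOT

A 6-joint arm with a two-finger parallel gripper is mounted at the origin on a cart in front of the work surface, level with it; the furniture and walls round the work are solid. World frame = base frame: x ahead of the robot, y to its left, z up, the work surface at z = 0. Lengths are in m, angles in rad, forces in N, time in s.
With the tool pointing down it reaches from about 0.35 to 0.975 m from the base axis. Payload 4.9 kg.
Tool frame: the origin (TCP) lies at the very end of the fingers, on their centre line; the grasp point (between the pads) lies 19 mm behind it (ctrl.grasp_offset is the distance from the TCP to the grasp point, in m); z points along the fingers, y is the line along which they close (so a half turn about z gives the same grasp; the last joint's range is limited). The gripper opens to 85 mm and grips with 20 to 120 N. Pads are 22 mm wide; open, the fingers measure 114 mm over their backs; the gripper's body (76 mm by 85 mm) begins 54 mm behind the grasp point. The pads swing forward as they close: fully open they stand 13 mm farther back than shut.
Start: joints at [1.145, 0.053, 1.613, -0, 1.476, -0.119], TCP at [0.189, 0.596, 0.231] pointing down, gripper open.
Joint ranges: [-3.01, 3.01], [-1.01, 2.22], [0.06, 2.58], [-1.02, 4.17], [0.09, 2.62], [-3.14, 3.14]. Speed limits (rad/s): [2.57, 2.57, 3.14, 3.14, 3.14, 3.14].

INTERFACE

Orientations are given as a rotation vector (axis times angle).
In Python, from station import ctrl, optics gives the robot as it stands.
- The arm moves only by the shell command python3 -m handwheel 'ROWS' [OPENING] [FORCE]. ROWS is JSON, a list of rows, each an object of numbers: "tx", "ty", "tz": the shift along the tool's x, y, z in mm; "roll": the turn about the tool's z in rad. A call has 1 to 12 rows; each row shifts and turns the commanded pose from where the row before left it, along the tool's axes as they then stand; what a row does not reach is not made up. A row lasts 1/12 s, in which the tool goes at most 41.7 mm and 7.16 degrees, less where a joint would pass 70% of its speed; a pose out of reach is approached as far as the arm can. A call with a gripper value outside its range is refused whole. OPENING is the finger opening in mm, from 0 to 85.4, set as the call begins (- or left out, the last holds). The fingers move at their own pace and stop on an object; FORCE is the grip in N (left out, the last holds). Time passes only in rows, so rows that do not move let the fingers close. It gives the time, the measured TCP pose, the force, the opening and the grip force at its end, in the units of the state.
- ctrl.get_obs(): the state, without advancing time (a new reading comes with each control period).
- optics.get_image(name): name is "scene" or "top" or "wrist"; returns (picture, depth): 420x560x3 uint8, red, green, blue; 420x560 float32, m along the optical axis (not along the pixel's ray), 0 where there is no reading.
- optics.camera_params(name): a dict with "mtx" (3x3 intrinsics, pixels), "k1" (the pictures are not rectified: a ray, as slopes to the right and down, at radius r is drawn at 1 + k1 r^2 times it, then the intrinsics apply), "extrinsics" (4x4, takes a point from camera to world coordinates); the wrist camera has in their place "tool_from_camera" (4x4, takes a point from camera to tool coordinates, whose origin is the TCP and whose axes are the flange's). Camera axes: x right, y down, z forward; pixel columns grow to the right and rows downward; lengths in m; the calibration is good to about 2 mm. A picture is of the moment at which its call begins: read the wrist's pose just before it. camera_params takes no time and is no camera call.
- ctrl.finish_job(): hands the job in; it is judged then, once.
The state is a dict: "t": time; "q": joint angles; "dq": joint speeds; "effort": joint torques, N m; "tool_pos": TCP position; "tool_rot": TCP orientation; "contact_force": force on the tool from outside, world axes, zero at the start; "wrist_torque": the same for the moment, N m; "opening": finger opening in m; "grip_force": force on a finger pad.
Only numpy, scipy, OpenCV 4.12 (cv2) and the standard library are available. Lean on these libraries where they do the work, as an engineer would, in place of code of your own. Each camera call takes 0.05 s, during which the arm holds its last target. There are 200 camera calls.

TASK

Rebuild the bearing stack on the upright spindle of the roller mixer's spare mounting foot: thread on first the plain spacer sleeve, then the flat washer, then the bushing with its flange downward, and press the bushing past the spring balls until the whole stack sits fully home, then let go. The spindle is clamped somewhat off the foot's centre, so feel for it, and press gently: about 10 N is enough, and a load of over 30 N on spindle or foot would spoil it. Leave the bottles, the tape roll and the marker pen where they are.

Things in the scene. Friction and masses are not known exactly. Their poses are not given: they have to be found in the camera images.
- foot: Spare mounting foot: grey square plate 100 x 100 x 10 mm, fixed, with an upright steel spindle of 12 mm diameter. Origin: centre of the plate's underside, on the worktop; z up, x along the dark slot in the plate, y across it. The spindle with its collar is clamped rigidly up to 10 mm off this origin along the foot's x and up to 3 mm along its y; no listed pose shows this offset.
- seat (a point): Height of the stack's seat, 18 mm above the worktop: the top of the spindle's collar (36 mm diameter; under it a 52 mm round carriage, top at 14 mm). The point lies on the foot's centre line, NOT on the spindle's axis.
- tip (a point): Height of the spindle's tip, 78 mm above the worktop (chamfer only 0.5 mm wide). The point lies on the foot's centre line, NOT on the spindle's axis.
- balls (a point): Height of three spring balls, 65 mm above the worktop, which stand out of the spindle to a diameter of 16 mm. Spacer and washer pass them freely; the bushing must be pressed over them (about 6 to 10 N downward; wedging loads the spindle with up to twice the push) and is then held below them. The point lies on the foot's centre line, NOT on the spindle's axis.
- spacer: Plain aluminium sleeve, outside diameter 32 mm, height 20 mm, bore 17 mm right through, standing upright on the worktop. Origin: centre of its lower face, z along the bore. Goes on first; home when its lower face is 18 mm above the worktop.
- washer: Flat thick steel washer, outside diameter 38 mm, 6 mm thick, bore 17 mm, lying flat on the worktop. Origin: centre of its lower face, z along the bore. Goes on second; home when its lower face is 38 mm above the worktop, on the spacer.
- bushing: Flanged steel bushing standing on its flange: flange 34 mm diameter, 5 mm thick, at the bottom; above it a barrel of 24 mm diameter; overall height 18 mm, bore 13.6 mm right through. Origin: centre of the flange's lower face, z along the bore towards the barrel. Goes on last, flange down; home when its lower face is 44 mm above the worktop (top at 62 mm, just below the balls).
- bottle_amber: Bystander: amber reagent bottle with black cap, 30 mm diameter, 66 mm high, standing near the foot; origin at the centre of its underside. Leave alone.
- bottle_white: Bystander: amber reagent bottle with white cap, 34 mm diameter, 73 mm high, standing near the foot; origin at the centre of its underside. Leave alone.
- label_tape: Bystander: roll of white label tape lying flat, 60 mm diameter, 19 mm high; origin at the centre of its underside. Leave alone.
- marker_pen: Bystander: marker pen lying flat, 118 mm long along its y, 17 mm thick; origin at the centre of its underside. Leave alone.

How it is judged:
By the outcome, as a careful person would: the job done as asked, in the order asked, and still so for the second after the job is handed in, with the robot touching nothing.
It also fails if it takes over 72 s, if anything falls off the work surface, if the arm or the gripper's body presses on something with over 40 N, if the wrist force passes 120 N, or if a joint passes its speed limit or range.

## Working session

There is one attempt and no reset: what is moved stays moved. The work goes in short steps, Python scripts to look and compute and a shell command to move; the robot and the scene stay as the last step left them, time stands still between calls to the robot, and variables do not carry over. Pictures are saved under pics/ and viewed, at most 14 in all, crops included, and the job is handed in when it is done.

```bash
ls; mkdir -p pics; python3 - <<'E'
from station import ctrl, optics
import cv2,numpy as np
np.set_printoptions(precision=4,suppress=True)
print(ctrl.get_obs())
for n in ["top","scene"]:
    im,d=optics.get_image(n); cv2.imwrite(f"pics/{n}0.png",im[:,:,::-1]); np.savez(f"{n}0.npz",im=im,d=d)
for n in ["top","scene","wrist"]: print(n,optics.camera_params(n))
E
```

```text
pics
{'t': 0.0, 'q': array([ 1.145 ,  0.0534,  1.6143, -0.    ,  1.476 , -0.119 ]), 'dq': array([ 0.0006,  0.0006,  0.0001,  0.0021, -0.0015,  0.001 ]), 'effort': array([  0.0017, -39.3677, -37.0182,   0.    ,   0.007 ,  -0.    ]), 'tool_pos': array([0.1885, 0.5952, 0.23  ]), 'tool_rot': array([-0.4799, -3.1042,  0.0033]), 'contact_force': array([-0.4349, -0.0142, -0.5717]), 'wrist_torque': array([ 0.0345,  0.0067, -0.013 ]), 'grip_force': 0.0, 'opening': 0.08519212406276148}
top {'mtx': array([[404.8913,   0.    , 269.798 ],
       [  0.    , 404.8913, 210.4678],
       [  0.    ,   0.    ,   1.    ]]), 'k1': -0.08044184855203763, 'extrinsics': array([[-0.0207, -0.9986,  0.0481,  0.4852],
       [-0.9995,  0.0219,  0.0248, -0.0209],
       [-0.0258, -0.0475, -0.9985,  1.3283],
       [ 0.    ,  0.    ,  0.    ,  1.    ]])}
scene {'mtx': array([[452.0961,   0.    , 285.195 ],
       [  0.    , 452.0961, 210.4617],
       [  0.    ,   0.    ,   1.    ]]), 'k1': -0.054742174035779446, 'extrinsics': array([[ 0.2258, -0.5772,  0.7848, -0.4775],
       [-0.9739, -0.1531,  0.1676, -0.2102],
       [ 0.0234, -0.8021, -0.5967,  0.8618],
       [ 0.    ,  0.    ,  0.    ,  1.    ]])}
wrist {'mtx': array([[311.5609,   0.    , 281.3937],
       [  0.    , 311.5609, 213.0719],
       [  0.    ,   0.    ,   1.    ]]), 'k1': -0.06581489594040701, 'tool_from_camera': array([[-0.0013, -0.9509, -0.3096,  0.0798],
       [ 1.    , -0.0015,  0.0004, -0.0007],
       [-0.0008, -0.3096,  0.9509, -0.1438],
       [ 0.    ,  0.    ,  0.    ,  1.    ]])}
```

View pics/top0.png

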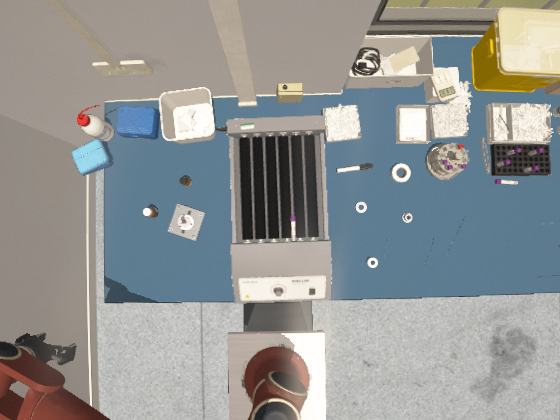

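View pics/scene0.png

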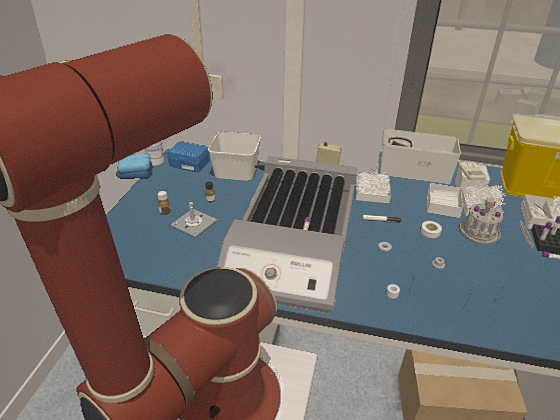

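The top view shows the foot at (186,222), with the black-capped bottle at (185,181) and the white-capped one at (151,211). The parts are the washer (361,207), the bushing (407,217) and the spacer (372,263). The mixer lies between them and the foot. Next I'll turn these pixels into world positions.

```bash
cat > h.py <<'E'
from station import ctrl, optics
import cv2,numpy as np
from scipy.spatial.transform import Rotation as R
np.set_printoptions(precision=4,suppress=True)
def T_of(name,obs=None):
    p=optics.camera_params(name)
    if name!="wrist": return p,p["extrinsics"]
    T=np.eye(4);T[:3,:3]=R.from_rotvec(obs["tool_rot"]).as_matrix();T[:3,3]=obs["tool_pos"]
    return p,T@p["tool_from_camera"]
def rays(uv,p,T):
    D=np.array([p["k1"],0,0,0,0]);n=cv2.undistortPoints(np.float64(uv).reshape(-1,1,2),p["mtx"],D)[:,0]
    return T[:3,3],np.c_[n,np.ones(len(n))]@T[:3,:3].T
def onplane(uv,z,p,T):
    o,d=rays(uv,p,T);return o+d*((z-o[2])/d[:,2])[:,None]
def look(fn=None):
    o=ctrl.get_obs();im,d=optics.get_image("wrist")
    if fn: cv2.imwrite(fn,im[:,:,::-1])
    return o,im,d
def to_tool(o,P):  # world points to tool axes, mm
    return (np.atleast_2d(P)-o["tool_pos"])@R.from_rotvec(o["tool_rot"]).as_matrix()*1000
E
python3 - <<'E'
from h import *
z=np.load("top0.npz");im,d=z["im"],z["d"];p,T=T_of("top")
hsv=cv2.cvtColor(im,cv2.COLOR_RGB2HSV)
m=(hsv[...,1]<90).astype(np.uint8)
for n,(u,v),h in [("washer",(361,207),.006),("bush",(407,217),.012),("spacer",(372,263),.02),("foot",(186,222),.01)]:
    r=26 if n=="foot" else 13
    s=m[v-r:v+r+1,u-r:u+r+1];k,l,st,_=cv2.connectedComponentsWithStats(s);i=1+np.argmax(st[1:,4])
    c,_=cv2.findContours((l==i).astype(np.uint8),cv2.RETR_EXTERNAL,cv2.CHAIN_APPROX_NONE)
    c=max(c,key=cv2.contourArea)[:,0]+[u-r,v-r]
    if n=="foot":
        q=onplane(c,h,p,T)[:,:2].astype(np.float32)*1000;print(n,cv2.minAreaRect(q))
    else:
        (cu,cv_),rad=cv2.minEnclosingCircle(c.astype(np.float32));print(n,c.mean(0),(cu,cv_),rad,onplane([c.mean(0)],h,p,T)[0])
for n,uv,h in [("amber",(185,181),.066),("white",(149,211),.073)]: print(n,onplane([uv],h,p,T)[0])
v,u=np.mgrid[100:300:10,220:340:10];
o,dd=rays(np.c_[u.ravel(),v.ravel()],p,T);zz=(o+dd*d[v.ravel(),u.ravel()][:,None])
print("mixer max z",zz[:,2].max(), zz[:,:2].min(0),zz[:,:2].max(0))
s=im[185:260,130:230];cv2.imwrite("pics/foot.png",cv2.resize(s[:,:,::-1],None,fx=7,fy=7))
E
```

```text
washer [359.4907 204.5556] (361.0, 207.0) 18.384876251220703 [ 0.5617 -0.2816  0.006 ]
bush [405.9375 216.5625] (406.2272644042969, 215.86363220214844) 7.774032115936279 [ 0.519  -0.4311  0.012 ]
spacer [370.9273 260.8727] (369.9554138183594, 260.4201965332031) 9.639602661132812 [ 0.3787 -0.3104  0.02  ]
foot ((517.1878051757812, 288.30816650390625), (173.2875213623047, 171.37228393554688), 89.0575942993164)
amber [0.6451 0.2767 0.066 ]
white [0.5523 0.391  0.073 ]
mixer max z 0.10898716007876197 [ 0.2914 -0.1966] [0.9248 0.1808]
```

View pics/foot.png

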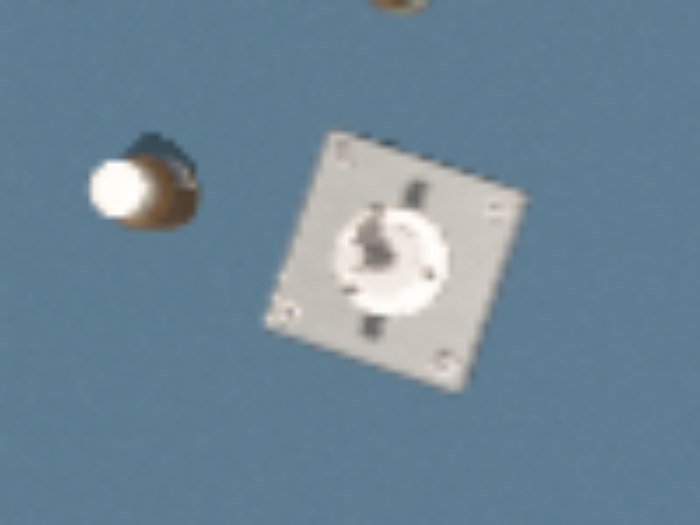

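The crop shows the foot's centre at about top-image pixel (186.8, 222.2). Its slot runs at about -18° in the world frame, so the tool's y axis already lies across it. The first stop is above the foot.

```bash
python3 - <<'E'
from h import *
p,T=T_of("top");o=ctrl.get_obs()
f=onplane([(186.8,222.2)],.01,p,T);w=onplane([(361,207)],.006,p,T);s=onplane([(371.5,261.5)],.02,p,T);b=onplane([(406,216.5)],.012,p,T)
for n,x in zip("fswb",(f,s,w,b)): print(n,x[0],to_tool(o,x)[0])
M=R.from_rotvec(o["tool_rot"]).as_matrix();print(M)
E
```

```text
f [0.516  0.2852 0.01  ] [-405.9194 -196.2509  220.4493]
s [ 0.3767 -0.3122  0.02  ] [-453.4971 -807.9314  211.6038]
w [ 0.5536 -0.2863  0.006 ] [-614.3546 -729.7409  225.4206]
b [ 0.5192 -0.4313  0.012 ] [-625.2828 -878.4065  219.7014]
[[-0.9533  0.302  -0.0008]
 [ 0.302   0.9533 -0.0018]
 [ 0.0002 -0.0019 -1.    ]]
```

```bash
python3 -m handwheel '[{"tx":-34,"ty":-16,"tz":3},{"tx":-34,"ty":-16,"tz":3},{"tx":-34,"ty":-16,"tz":3},{"tx":-34,"ty":-16,"tz":3},{"tx":-34,"ty":-16,"tz":3},{"tx":-34,"ty":-16,"tz":3},{"tx":-34,"ty":-17,"tz":3},{"tx":-34,"ty":-17,"tz":3},{"tx":-34,"ty":-17,"tz":3},{"tx":-34,"ty":-17,"tz":3},{"tx":-34,"ty":-16,"tz":3},{"tx":-32,"ty":-16,"tz":3}]' 60
python3 -m handwheel '[{},{},{}]'; python3 - <<'E'
from h import *
o,im,d=look("pics/w1.png");np.savez("w1.npz",im=im,d=d,p=o["tool_pos"],r=o["tool_rot"]);print(o["tool_pos"],o["tool_rot"],o["contact_force"],o["opening"])
E
```

```text
[0.1885 0.5953 0.2302] [-0.4799 -3.1042  0.0029] [ 0.4791  0.1995 -0.349 ] 0.08509341720503594$[0]: bad value
$[0]: bad value
```

View pics/w1.png

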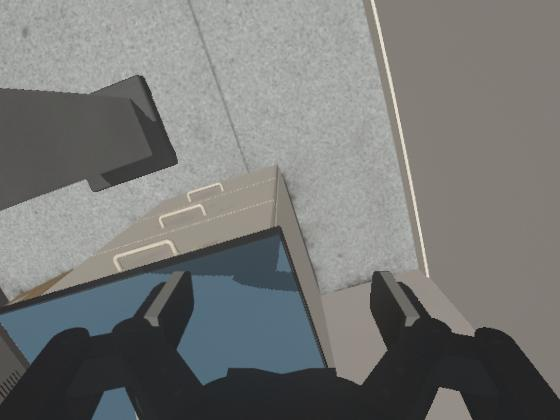

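The wrist view shows the floor, because the arm hasn't moved: the rows were refused. The fingertips are at (175,280) and (385,280). I'll retry with all four keys in each row.

```bash
python3 -m handwheel '[{"tx":-34,"ty":-16,"tz":3,"roll":0},{"tx":-34,"ty":-16,"tz":3,"roll":0},{"tx":-34,"ty":-16,"tz":3,"roll":0},{"tx":-34,"ty":-16,"tz":3,"roll":0},{"tx":-34,"ty":-16,"tz":3,"roll":0},{"tx":-34,"ty":-16,"tz":3,"roll":0},{"tx":-34,"ty":-17,"tz":3,"roll":0},{"tx":-34,"ty":-17,"tz":3,"roll":0},{"tx":-34,"ty":-17,"tz":3,"roll":0},{"tx":-34,"ty":-17,"tz":3,"roll":0},{"tx":-34,"ty":-16,"tz":3,"roll":0},{"tx":-32,"ty":-16,"tz":3,"roll":0}]' 60
python3 -m handwheel '[{"tx":0,"ty":0,"tz":0,"roll":0},{"tx":0,"ty":0,"tz":0,"roll":0},{"tx":0,"ty":0,"tz":0,"roll":0}]'; python3 - <<'E'
from h import *
o,im,d=look("pics/w1.png");np.savez("w1.npz",im=im,d=d,p=o["tool_pos"],r=o["tool_rot"]);print(o["tool_pos"],o["tool_rot"],o["contact_force"],o["opening"])
E
```

```text
t: 1.15
tool_pos: [0.5177, 0.2846, 0.1949]
tool_rot: [-0.481, -3.104, 0.0]
contact_force: [-0.5, -0.4, -0.1]
opening: 0.0605
grip_force: 0.0
t: 1.4
tool_pos: [0.5162, 0.2864, 0.1949]
tool_rot: [-0.481, -3.104, 0.0]
contact_force: [-0.6, -0.1, 0.4]
opening: 0.0602
grip_force: 0.0
[0.5162 0.2864 0.1949] [-0.4806 -3.1036  0.0001] [-0.582  -0.0763  0.3663] 0.06022607294900532
```

View pics/w1.png

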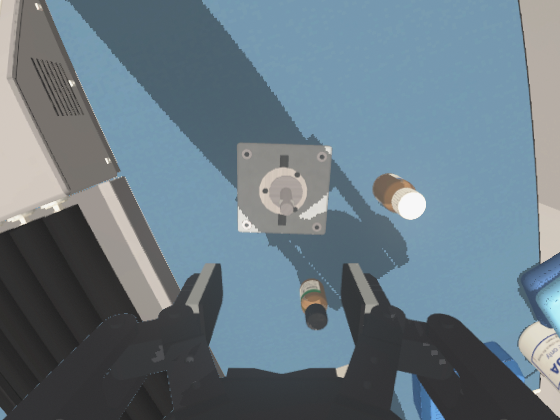

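The wrist view shows the foot at (284,188) and the spindle tip near (287,208). The bottles are at (400,197) and (314,305), clear of the work.

```bash
python3 - <<'E'
from h import *
z=np.load("w1.npz");o=dict(tool_pos=z["p"],tool_rot=z["r"]);im,d=z["im"],z["d"];p,T=T_of("wrist",o)
v,u=np.mgrid[130:250,225:345];uv=np.c_[u.ravel(),v.ravel()]
c,r=rays(uv,p,T);P=c+r*d[130:250,225:345].ravel()[:,None]
near=np.hypot(*(P[:,:2]-[.516,.285]).T)<.04
for lo,hi in [(.012,.0155),(.0165,.0195),(.02,.06),(.07,.075),(.0755,.082)]:
    m=near&(P[:,2]>lo)&(P[:,2]<hi)
    if m.sum(): print(lo,m.sum(),P[m].mean(0),uv[m].mean(0),uv[m].min(0),uv[m].max(0))
# collar/carriage circles + plate corners by colour
cv2.imwrite("pics/w1c.png",cv2.resize(im[140:240,230:340,::-1],None,fx=6,fy=6,interpolation=cv2.INTER_NEAREST))
E
```

```text
0.012 875 [0.5126 0.2844 0.0138] [279.16   187.2309] [244 153] [317 225]
0.0165 453 [0.5149 0.2896 0.0186] [284.4702 189.0375] [260 169] [304 211]
0.02 197 [0.5152 0.2905 0.0321] [285.5635 192.3858] [270 177] [302 205]
0.07 20 [0.514  0.29   0.0724] [285.2 202.3] [280 200] [292 206]
0.0755 148 [0.5181 0.2896 0.079 ] [286.3041 208.8176] [280 202] [293 215]
```

View pics/w1c.png

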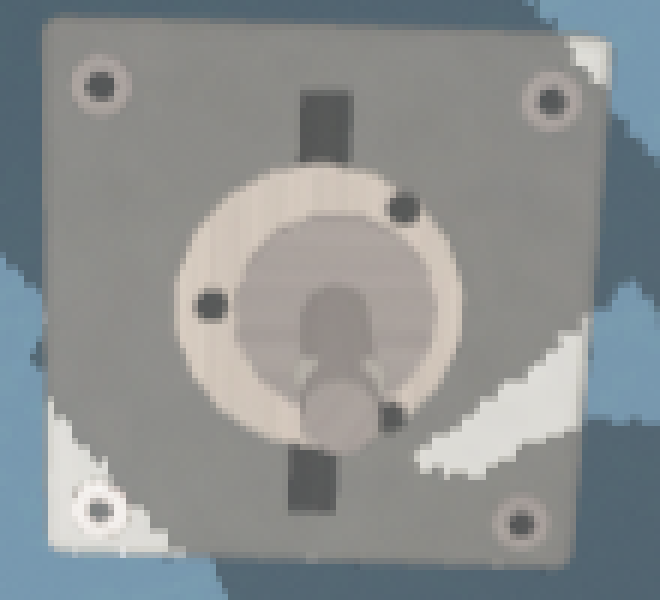

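```bash
python3 -m handwheel '[{"tx":-4,"ty":-41,"tz":0,"roll":0},{"tx":-4,"ty":-41,"tz":0,"roll":0},{"tx":-4,"ty":-41,"tz":0,"roll":0},{"tx":-4,"ty":-41,"tz":0,"roll":0},{"tx":-4,"ty":-41,"tz":0,"roll":0},{"tx":-4,"ty":-41,"tz":0,"roll":0},{"tx":-4,"ty":-41,"tz":0,"roll":0},{"tx":-4,"ty":-41,"tz":0,"roll":0},{"tx":-4,"ty":-41,"tz":0,"roll":0},{"tx":-4,"ty":-41,"tz":0,"roll":0},{"tx":-4,"ty":-41,"tz":0,"roll":0},{"tx":-4,"ty":-41,"tz":0,"roll":0}]'
python3 -m handwheel '[{"tx":0,"ty":-40,"tz":10,"roll":0},{"tx":0,"ty":-40,"tz":10,"roll":0},{"tx":0,"ty":-40,"tz":10,"roll":0},{"tx":0,"ty":0,"tz":27,"roll":0},{"tx":0,"ty":0,"tz":0,"roll":0},{"tx":0,"ty":0,"tz":0,"roll":0},{"tx":0,"ty":0,"tz":0,"roll":0}]'
cat >> h.py <<'E'
def part(o,im,z,box,fn=None):
    """centre (tool mm) of the bright low-saturation part in box=(u0,v0,u1,v1), from an ellipse on its outline at height z"""
    p,T=T_of("wrist",o);u0,v0,u1,v1=box
    h=cv2.cvtColor(im,cv2.COLOR_RGB2HSV)[v0:v1,u0:u1];m=(h[...,1]<70).astype(np.uint8)
    cs,_=cv2.findContours(m,cv2.RETR_EXTERNAL,cv2.CHAIN_APPROX_NONE)
    for c in sorted(cs,key=cv2.contourArea)[::-1][:2]:
        if len(c)<5: continue
        e=cv2.fitEllipse(c);q=[(e[0][0]+u0,e[0][1]+v0)];print(q,e[1],to_tool(o,onplane(q,z,p,T))[0])
E
python3 - <<'E'
from h import *
z=np.load("w1.npz");o=dict(tool_pos=z["p"],tool_rot=z["r"]);p,T=T_of("wrist",o)
for q,h in [((286.3,209),.078),((285.7,191.5),.018)]: 
    P=onplane([q],h,p,T);print("spindle",P,to_tool(o,P))
o,im,d=look("pics/w2.png");np.savez("w2.npz",im=im,d=d,p=o["tool_pos"],r=o["tool_rot"])
part(o,im,.02,(200,120,370,265))
E
```

```text
t: 2.45
tool_pos: [0.4133, -0.1977, 0.1958]
tool_rot: [0.476, 3.104, -0.001]
contact_force: [1.7, -0.5, 0.5]
opening: 0.06
grip_force: 0.0
t: 3.03
tool_pos: [0.3784, -0.3105, 0.1391]
tool_rot: [0.476, 3.105, -0.0]
contact_force: [0.3, 0.4, 0.7]
opening: 0.0596
grip_force: 0.0
spindle [[0.5186 0.2895 0.078 ]] [[ -1.3654   3.7356 116.9014]]
spindle [[0.5179 0.29   0.018 ]] [[ -0.6275   4.0477 176.9021]]
[(288.1138229370117, 222.31593322753906)] (71.9327621459961, 76.88603973388672) [-14.5637   5.4432 119.1337]
[(350.757568359375, 263.5)] (0.0, 1.0) [-55.9241  64.73   119.1567]
```

View pics/w2.png

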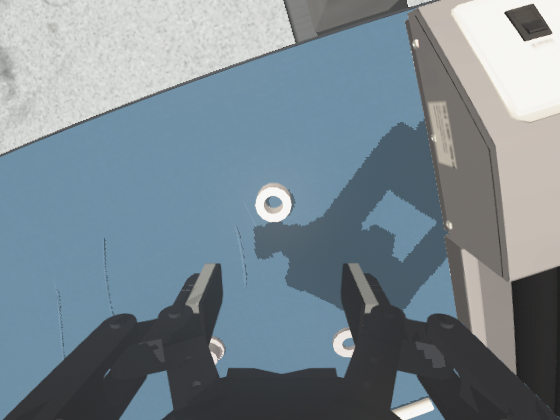

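The wrist view shows the spacer at (273,202), the washer at (346,343) and the bushing at (215,350). I'll isolate the spacer's top face by its depth.

```bash
cat >> h.py <<'E'
def ring(o,d,z,xy,r,tol=.003):
    """outline centre of the face at height z near world xy"""
    p,T=T_of("wrist",o);H,W=d.shape;v,u=np.mgrid[:H,:W];uv=np.c_[u.ravel(),v.ravel()]
    c,ry=rays(uv,p,T);P=c+ry*d.reshape(-1,1)
    m=(abs(P[:,2]-z)<tol)&(np.hypot(*(P[:,:2]-xy).T)<r)&(d.ravel()>0);m=m.reshape(H,W).astype(np.uint8)
    cs,_=cv2.findContours(m,cv2.RETR_EXTERNAL,cv2.CHAIN_APPROX_NONE);k=max(cs,key=cv2.contourArea)
    e=cv2.fitEllipse(k);Q=onplane(k[:,0],z,p,T)[:,:2]*1000
    a=np.c_[2*Q,np.ones(len(Q))];s=np.linalg.lstsq(a,(Q**2).sum(1),rcond=None)[0]
    P=np.array([s[0],s[1],z*1000])/1000
    print("px",e[0],"world",P,"R",np.sqrt(s[2]+s[0]**2+s[1]**2),"tool",to_tool(o,P)[0]);return P
E
python3 - <<'E'
from h import *
z=np.load("w2.npz");o=dict(tool_pos=z["p"],tool_rot=z["r"]);P=ring(o,z["d"],.02,(.377,-.312),.03)
z=np.load("w1.npz");o=dict(tool_pos=z["p"],tool_rot=z["r"]);P=ring(o,z["d"],.078,(.518,.29),.012)
E
```

```text
px (273.0460510253906, 204.2033233642578) world [ 0.3741 -0.3175  0.02  ] R 15.570031933338592 tool [  2.105   -7.9058 119.1234]
px (286.3236389160156, 208.72396850585938) world [0.5184 0.2896 0.078 ] R 5.800516190421256 tool [ -1.1501   3.7563 116.9016]
```

```bash
python3 -m handwheel '[{"tx":2,"ty":-8,"tz":30,"roll":0},{"tx":0,"ty":0,"tz":35,"roll":0},{"tx":0,"ty":0,"tz":35,"roll":0},{"tx":0,"ty":0,"tz":24,"roll":0},{"tx":0,"ty":0,"tz":10,"roll":0},{"tx":0,"ty":0,"tz":0,"roll":0},{"tx":0,"ty":0,"tz":0,"roll":0}]'
python3 -m handwheel '[{"tx":0,"ty":0,"tz":0,"roll":0},{"tx":0,"ty":0,"tz":0,"roll":0},{"tx":0,"ty":0,"tz":0,"roll":0},{"tx":0,"ty":0,"tz":0,"roll":0},{"tx":0,"ty":0,"tz":0,"roll":0},{"tx":0,"ty":0,"tz":0,"roll":0}]' 20 50
```

```text
t: 3.67
tool_pos: [0.3744, -0.3189, 0.0058]
tool_rot: [0.478, 3.104, -0.002]
contact_force: [0.3, -0.1, 0.5]
opening: 0.0597
grip_force: 0.0
t: 4.17
tool_pos: [0.3748, -0.3201, 0.0071]
tool_rot: [0.48, 3.101, -0.004]
contact_force: [0.0, 1.4, 5.8]
opening: 0.0297
grip_force: 49.1
```

```bash
python3 -m handwheel '[{"tx":0,"ty":0,"tz":-20,"roll":0},{"tx":0,"ty":0,"tz":-40,"roll":0},{"tx":0,"ty":0,"tz":-40,"roll":0},{"tx":0,"ty":0,"tz":-40,"roll":0},{"tx":0,"ty":0,"tz":-20,"roll":0},{"tx":0,"ty":0,"tz":0,"roll":0},{"tx":0,"ty":0,"tz":0,"roll":0}]'
python3 - <<'E'
from h import *
o,im,d=look();np.savez("w3.npz",im=im,d=d,p=o["tool_pos"],r=o["tool_rot"]);print(o["contact_force"],o["opening"])
cv2.imwrite("pics/w3.png",cv2.resize(im[200:400,180:400,::-1],None,fx=3,fy=3))
p,T=T_of("wrist",o);v,u=np.mgrid[230:340,200:370];uv=np.c_[u.ravel(),v.ravel()]
c,r=rays(uv,p,T);Q=to_tool(o,c+r*d[230:340,200:370].reshape(-1,1)).reshape(110,170,3)
for vv in range(0,110,8): print(230+vv,Q[vv,::14,2].round(1))
E
```

```text
t: 4.75
tool_pos: [0.3741, -0.3197, 0.167]
tool_rot: [0.479, 3.101, -0.006]
contact_force: [1.0, 1.1, -0.6]
opening: 0.0296
grip_force: 49.8
[ 0.9691  1.121  -0.6182] 0.029570750162010828
230 [166.9 166.4 165.1 166.6 166.4 165.7 165.2 165.8 166.3 165.2 165.1 165.5
 164.6]
238 [166.7 164.9 166.1 166.1 165.7 165.4 165.9 166.9 167.3 166.1 166.1 165.9
 166.6]
246 [165.3 166.5 166.3 166.1 166.7   0.2  -0.9   2.7 165.9 166.3 164.9 165.6
 167.1]
254 [166.7 166.4 167.3 167.1   3.8 -10.3 -10.6  -6.9 164.8 166.4 165.9 165.9
 166.5]
262 [166.4 166.2 168.3  -9.4  -8.7 -13.3 -13.7 -12.8  -7.2  -9.3 166.3 166.7
 165.6]
270 [165.5 165.7 -10.9 -17.6 -14.3 -14.6 166.5 -13.5  -8.8 -16.7 165.9 166.1
 165.3]
278 [166.4 166.5 -17.3 -25.2 -14.9   3.6 167.  -13.8 -13.9 -24.3 -17.2 166.
 166.3]
286 [167.3 166.1 -24.5 -31.1 -14.8  -5.6  -0.4 -10.6 -14.2 -30.9 -24.4 166.4
 165.9]
294 [168.  -31.3 -37.8 -36.5 -13.5 -10.5  -8.8 -14.  -13.8 -36.4 -31.4 166.2
 167.3]
302 [167.4 -46.  -43.4 -39.7 -13.6 -14.5 -13.9 -13.7 -12.6 -37.8 -45.5 -44.4
 165.5]
310 [167.2 -48.4 -48.4 -38.3 166.1 -14.4 -14.  167.3 166.9 -41.6 -48.2 -49.
 165.5]
318 [ -47.3  -53.7  -52.8  -39.4  166.3  167.6  167.4  167.1 -143.8  -52.5
  -53.5  -53.8  -46.7]
326 [-51.3 -57.  -58.1 -39.4 167.6 167.2 167.5 166.7 167.6 -57.9 -58.  -56.9
 -52. ]
334 [-67.3 -67.1 -67.5 -39.  166.4 166.6 167.4 166.7 166.6 -67.7 -67.9 -67.5
 -55.1]
```

View pics/w3.png

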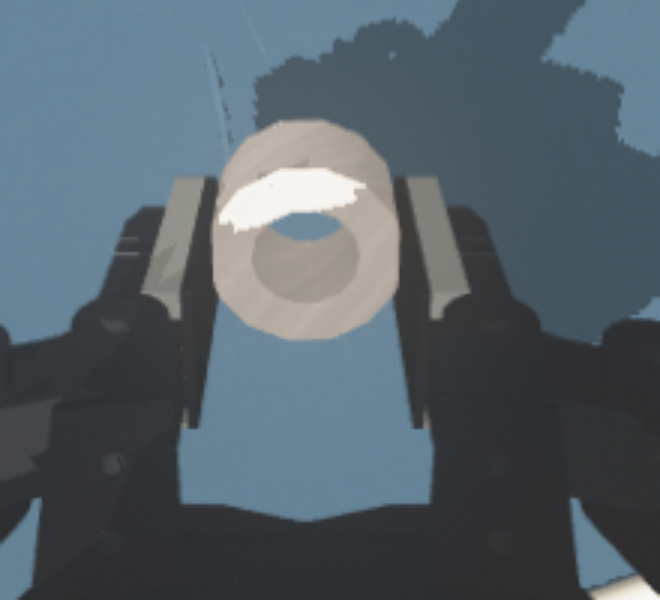

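The spacer is held squarely, with its top centre near crop (306,258) and its bore clear. Its top face is 14 mm behind the TCP, so its lower face is 6 mm beyond it. Next: its centre in the tool frame, compared with the spindle.

```bash
python3 - <<'E'
from h import *
z=np.load("w3.npz");o=dict(tool_pos=z["p"],tool_rot=z["r"]);zz=o["tool_pos"][2]+.014
Mx=R.from_rotvec(o["tool_rot"]).as_matrix();print(Mx)
ring(o,z["d"],zz,o["tool_pos"][:2],.03)
ring(o,z["d"],zz,o["tool_pos"][:2],.03,.0015)
o2=ctrl.get_obs();print(o2["tool_pos"],to_tool(o2,[.5186,.2895,.078]))
E
```

```text
[[-0.9533  0.302   0.0035]
 [ 0.302   0.9533 -0.0041]
 [-0.0046 -0.0029 -1.    ]]
px (281.3692932128906, 282.1673583984375) world [ 0.3711 -0.3194  0.181 ] R 17.354610940516807 tool [  2.8753  -0.6898 -14.0114]
px (283.64697265625, 283.02386474609375) world [ 0.3722 -0.3182  0.181 ] R 16.140863044888842 tool [  2.1743   0.7508 -14.0123]
[ 0.3732 -0.3186  0.1647] [[ 45.1607 623.7127  86.2808]]
```

```bash
python3 -m handwheel '[{"tx":2,"ty":30,"tz":0,"roll":0},{"tx":3,"ty":40,"tz":0,"roll":0},{"tx":3,"ty":40,"tz":0,"roll":0},{"tx":3,"ty":40,"tz":0,"roll":0},{"tx":3,"ty":40,"tz":0,"roll":0},{"tx":3,"ty":40,"tz":0,"roll":0},{"tx":3,"ty":40,"tz":0,"roll":0},{"tx":3,"ty":40,"tz":0,"roll":0},{"tx":3,"ty":40,"tz":0,"roll":0},{"tx":3,"ty":40,"tz":0,"roll":0},{"tx":3,"ty":40,"tz":0,"roll":0},{"tx":3,"ty":40,"tz":0,"roll":0}]'
python3 -m handwheel '[{"tx":3,"ty":40,"tz":0,"roll":0},{"tx":3,"ty":40,"tz":0,"roll":0},{"tx":3,"ty":40,"tz":0,"roll":0},{"tx":0,"ty":34,"tz":0,"roll":0},{"tx":0,"ty":0,"tz":0,"roll":0},{"tx":0,"ty":0,"tz":0,"roll":0},{"tx":0,"ty":0,"tz":0,"roll":0},{"tx":0,"ty":0,"tz":0,"roll":0}]'
cat >> h.py <<'E'
def fit(o,d,held,r=.03):
    """spindle tip (z=.078) and the held part's top face (tool z=held mm) in tool mm"""
    ring(o,d,.078,(.5186,.2895),.012)
    if held is None: return
    p,T=T_of("wrist",o);c,ry=rays(np.stack(np.meshgrid(range(560),range(420)),-1).reshape(-1,2),p,T)
    Q=to_tool(o,c+ry*d.reshape(-1,1));m=(abs(Q[:,2]-held)<1.2)&(np.hypot(Q[:,0],Q[:,1])<r*1000)
    m=cv2.morphologyEx(m.reshape(420,560).astype(np.uint8),cv2.MORPH_OPEN,np.ones((3,3)))
    ys,xs=np.nonzero(m);print("held face px box",xs.min(),xs.max(),ys.min(),ys.max(),"n",len(xs))
    q=onplane([((xs.min()+xs.max())/2,(ys.min()+ys.max())/2),(xs.mean(),ys.mean())],o["tool_pos"][2]-held/1000,p,T);print("held",to_tool(o,q))
E
python3 - <<'E'
from h import *
o,im,d=look();np.savez("w4.npz",im=im,d=d,p=o["tool_pos"],r=o["tool_rot"]);print(R.from_rotvec(o["tool_rot"]).as_matrix()[:,2])
fit(o,d,-14);cv2.imwrite("pics/w4.png",cv2.resize(im[160:360,180:400,::-1],None,fx=3,fy=3))
E
```

```text
t: 5.8
tool_pos: [0.4803, 0.142, 0.1616]
tool_rot: [-0.479, -3.101, 0.002]
contact_force: [-0.3, 0.3, 0.9]
opening: 0.0299
grip_force: 49.8
t: 6.47
tool_pos: [0.5189, 0.2883, 0.1629]
tool_rot: [-0.481, -3.102, 0.002]
contact_force: [0.2, 0.3, -0.8]
opening: 0.0296
grip_force: 49.9
[-0.0023 -0.0012 -1.    ]
px (283.854248046875, 218.58602905273438) world [0.5184 0.2897 0.078 ] R 5.877840080703073 tool [ 0.7613  1.3188 84.8774]
held face px box 250 337 256 312 n 1995
held [[  2.0611   5.0813 -14.0058]
 [  1.9895  -0.32   -13.9959]]
```

View pics/w4.png

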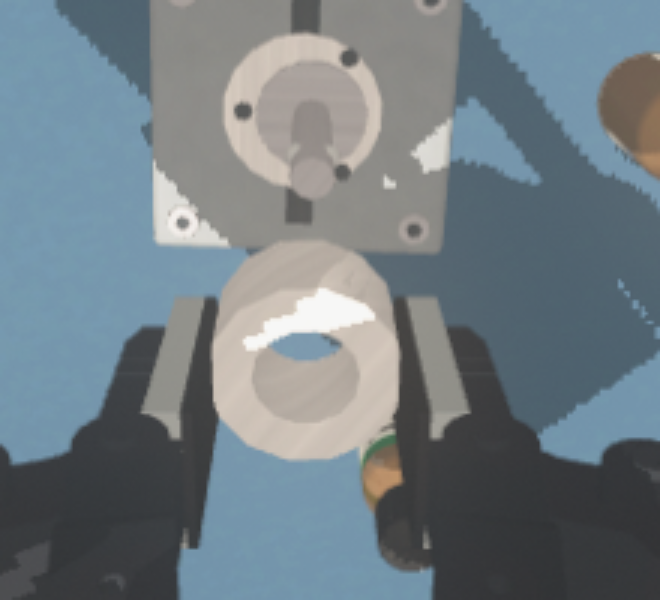

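The picture shows the spindle tip at crop (312,178) and the spacer's top-face centre at (306,376). The spindle is about (-0.5, +1.8) mm from the part axis, so I'll shift by that and descend gently.

```bash
python3 -m handwheel '[{"tx":-0.5,"ty":1.8,"tz":25,"roll":0},{"tx":0,"ty":0,"tz":30,"roll":0},{"tx":0,"ty":0,"tz":17,"roll":0},{"tx":0,"ty":0,"tz":0,"roll":0},{"tx":0,"ty":0,"tz":0,"roll":0}]'
python3 -m handwheel '[{"tx":0,"ty":0,"tz":4,"roll":0},{"tx":0,"ty":0,"tz":4,"roll":0},{"tx":0,"ty":0,"tz":2,"roll":0},{"tx":0,"ty":0,"tz":0,"roll":0}]'
```

```text
t: 6.93
tool_pos: [0.5199, 0.2898, 0.0914]
tool_rot: [-0.482, -3.102, 0.002]
contact_force: [1.2, -0.3, 0.4]
opening: 0.0299
grip_force: 49.9
t: 7.27
tool_pos: [0.521, 0.2911, 0.0827]
tool_rot: [0.48, 3.104, 0.001]
contact_force: [-0.2, -0.1, -0.3]
opening: 0.0295
grip_force: 49.9
```

```bash
python3 -m handwheel '[{"tx":0,"ty":0,"tz":2,"roll":0},{"tx":0,"ty":0,"tz":2,"roll":0},{"tx":0,"ty":0,"tz":0,"roll":0}]'; python3 -m handwheel '[{"tx":0,"ty":0,"tz":2,"roll":0},{"tx":0,"ty":0,"tz":1,"roll":0},{"tx":0,"ty":0,"tz":0,"roll":0}]'
```

```text
t: 7.52
tool_pos: [0.5205, 0.2911, 0.078]
tool_rot: [-0.48, -3.104, 0.0]
contact_force: [0.5, -0.6, -0.9]
opening: 0.0295
grip_force: 49.9
t: 7.77
tool_pos: [0.5205, 0.291, 0.0749]
tool_rot: [-0.48, -3.104, 0.0]
contact_force: [-0.2, 0.0, -0.4]
opening: 0.0296
grip_force: 49.9
```

The lower face is past the tip with no contact, so the spacer is threaded. On past the balls.

```bash
python3 -m handwheel '[{"tx":0,"ty":0,"tz":4,"roll":0},{"tx":0,"ty":0,"tz":4,"roll":0},{"tx":0,"ty":0,"tz":4,"roll":0},{"tx":0,"ty":0,"tz":0,"roll":0}]'; python3 -m handwheel '[{"tx":0,"ty":0,"tz":6,"roll":0},{"tx":0,"ty":0,"tz":6,"roll":0},{"tx":0,"ty":0,"tz":6,"roll":0},{"tx":0,"ty":0,"tz":0,"roll":0}]'
```

```text
t: 8.1
tool_pos: [0.5199, 0.2907, 0.0617]
tool_rot: [-0.48, -3.103, 0.002]
contact_force: [-1.4, -1.3, -0.5]
opening: 0.0298
grip_force: 49.9
t: 8.43
tool_pos: [0.5199, 0.2909, 0.0434]
tool_rot: [-0.48, -3.103, 0.001]
contact_force: [-0.7, -0.2, -0.7]
opening: 0.0299
grip_force: 49.9
```

```bash
python3 -m handwheel '[{"tx":0,"ty":0,"tz":6,"roll":0},{"tx":0,"ty":0,"tz":6,"roll":0},{"tx":0,"ty":0,"tz":4,"roll":0},{"tx":0,"ty":0,"tz":0,"roll":0}]'; python3 -m handwheel '[{"tx":0,"ty":0,"tz":2,"roll":0},{"tx":0,"ty":0,"tz":1,"roll":0},{"tx":0,"ty":0,"tz":0,"roll":0}]'
```

```text
t: 8.77
tool_pos: [0.5199, 0.2908, 0.0279]
tool_rot: [-0.48, -3.103, 0.002]
contact_force: [-0.2, -0.2, -0.9]
opening: 0.0296
grip_force: 49.9
t: 9.02
tool_pos: [0.5207, 0.2911, 0.0262]
tool_rot: [-0.48, -3.105, -0.0]
contact_force: [0.2, 0.2, -1.1]
opening: 0.0297
grip_force: 49.9
```

```bash
python3 -m handwheel '[{"tx":0,"ty":0,"tz":1,"roll":0},{"tx":0,"ty":0,"tz":1,"roll":0},{"tx":0,"ty":0,"tz":0,"roll":0}]'; python3 -m handwheel '[{"tx":0,"ty":0,"tz":1,"roll":0},{"tx":0,"ty":0,"tz":0,"roll":0}]'
```

```text
t: 9.27
tool_pos: [0.5211, 0.2913, 0.0251]
tool_rot: [0.48, 3.104, 0.0]
contact_force: [-0.4, -0.7, 3.0]
opening: 0.0301
grip_force: 50.2
t: 9.43
tool_pos: [0.5211, 0.2913, 0.025]
tool_rot: [0.48, 3.105, -0.0]
contact_force: [-3.5, -1.2, 8.4]
opening: 0.0296
grip_force: 50.8
```

Seated at 8 N. Release and retract.

```bash
python3 -m handwheel '[{"tx":0,"ty":0,"tz":-1,"roll":0},{"tx":0,"ty":0,"tz":0,"roll":0},{"tx":0,"ty":0,"tz":0,"roll":0},{"tx":0,"ty":0,"tz":-30,"roll":0},{"tx":0,"ty":0,"tz":-38,"roll":0},{"tx":0,"ty":0,"tz":-38,"roll":0},{"tx":0,"ty":0,"tz":-38,"roll":0},{"tx":0,"ty":0,"tz":-25,"roll":0},{"tx":0,"ty":0,"tz":0,"roll":0},{"tx":0,"ty":0,"tz":0,"roll":0}]' 60
python3 - <<'E'
from h import *
o,im,d=look();np.savez("w5.npz",im=im,d=d,p=o["tool_pos"],r=o["tool_rot"]);print(o["tool_pos"],o["opening"])
fit(o,d,None);ring(o,d,.038,(.52,.29),.025)
print("washer",to_tool(o,[.5536,-.2863,.006]),"bush",to_tool(o,[.5192,-.4313,.018]))
z=np.load("w2.npz");o2=dict(tool_pos=z["p"],tool_rot=z["r"]);p,T=T_of("wrist",o2)
print(onplane([(346,343)],.006,p,T),onplane([(215,350)],.018,p,T))
E
```

```text
t: 10.27
tool_pos: [0.5219, 0.2916, 0.1956]
tool_rot: [0.479, 3.101, 0.004]
contact_force: [-0.2, 0.0, -0.4]
opening: 0.0598
grip_force: 0.0
[0.5219 0.2916 0.1956] 0.0597985567220581
px (278.34918212890625, 203.75885009765625) world [0.5183 0.2897 0.078 ] R 5.81863385462021 tool [  3.1987  -3.2216 117.5475]
px (280.59033203125, 193.38807678222656) world [0.5201 0.2912 0.038 ] R 13.088597940610958 tool [  2.0851  -1.3189 157.5571]
washer [[-204.1123 -541.8489  188.7394]] bush [[-215.1472 -690.4332  176.3577]]
[[ 0.5532 -0.2917  0.006 ]] [[ 0.5094 -0.4265  0.018 ]]
```

The spacer is seated, with its top at 38 mm. Next, the washer.

```bash
python3 -m handwheel '[{"tx":-14,"ty":-38,"tz":0,"roll":0},{"tx":-14,"ty":-38,"tz":0,"roll":0},{"tx":-14,"ty":-38,"tz":0,"roll":0},{"tx":-14,"ty":-38,"tz":0,"roll":0},{"tx":-14,"ty":-38,"tz":0,"roll":0},{"tx":-14,"ty":-38,"tz":0,"roll":0},{"tx":-14,"ty":-38,"tz":0,"roll":0},{"tx":-14,"ty":-38,"tz":0,"roll":0},{"tx":-14,"ty":-38,"tz":0,"roll":0},{"tx":-14,"ty":-38,"tz":0,"roll":0},{"tx":-14,"ty":-38,"tz":0,"roll":0},{"tx":-14,"ty":-38,"tz":0,"roll":0}]'
python3 -m handwheel '[{"tx":-14,"ty":-38,"tz":0,"roll":0},{"tx":-14,"ty":-38,"tz":5,"roll":0},{"tx":-8,"ty":-12,"tz":35,"roll":0},{"tx":0,"ty":0,"tz":30,"roll":0},{"tx":0,"ty":0,"tz":0,"roll":0},{"tx":0,"ty":0,"tz":0,"roll":0},{"tx":0,"ty":0,"tz":0,"roll":0}]'
python3 - <<'E'
from h import *
o,im,d=look();np.savez("w6.npz",im=im,d=d,p=o["tool_pos"],r=o["tool_rot"]);print(o["tool_pos"],R.from_rotvec(o["tool_rot"]).as_matrix()[:,2])
p,T=T_of("wrist",o)
# outer outline by brightness/saturation
h=cv2.cvtColor(im,cv2.COLOR_RGB2HSV);m=((h[...,1]<70)).astype(np.uint8);m[:,:200]=0;m[:,370:]=0;m[300:]=0
cs,_=cv2.findContours(m,cv2.RETR_CCOMP,cv2.CHAIN_APPROX_NONE)
for c in cs:
    if cv2.contourArea(c)>150: e=cv2.fitEllipse(c);print(cv2.contourArea(c),e,to_tool(o,onplane([e[0]],.006,p,T))[0])
E
```

```text
t: 11.32
tool_pos: [0.5415, -0.1957, 0.1901]
tool_rot: [-0.48, -3.1, -0.003]
contact_force: [1.2, 0.4, 1.0]
opening: 0.0602
grip_force: 0.0
t: 11.9
tool_pos: [0.5508, -0.2884, 0.1231]
tool_rot: [-0.479, -3.104, -0.001]
contact_force: [0.3, -0.2, 0.7]
opening: 0.0598
grip_force: 0.0
[ 0.5508 -0.2884  0.1231] [-0.0009  0.0008 -1.    ]
1077.0 ((349.3016357421875, 284.8572692871094), (37.80682373046875, 48.88554763793945), 58.239898681640625) [-77.656   64.4654 117.0134]
734.5 ((210.8490753173828, 282.4011535644531), (23.887008666992188, 42.11565017700195), 0.8487728834152222) [-74.7163 -68.0865 116.9576]
3425.0 ((293.08074951171875, 221.8421630859375), (63.8385009765625, 81.09051513671875), 64.30078887939453) [-13.3811   9.8085 117.0615]
213.0 ((283.95654296875, 210.41896057128906), (15.453108787536621, 17.714698791503906), 92.93525695800781) [ -2.7214   1.6836 117.07  ]
```

```bash
python3 - <<'E'
from h import *
z=np.load("w6.npz");o=dict(tool_pos=z["p"],tool_rot=z["r"]);im=z["im"];p,T=T_of("wrist",o)
ring(o,z["d"],.006,(.5535,-.287),.022,.0025)
h=cv2.cvtColor(im,cv2.COLOR_RGB2HSV);print(h[210,262:306:2].tolist())
for vt in (100,130,160):
  m=((h[...,1]<70)&(h[...,2]>vt)).astype(np.uint8);m[:,240:][:, 90:]=0;m[:,:240]=0;m[250:]=0;m[:170]=0
  cs,_=cv2.findContours(m,cv2.RETR_EXTERNAL,cv2.CHAIN_APPROX_NONE);c=max(cs,key=cv2.contourArea);e=cv2.fitEllipse(c);print(vt,e,to_tool(o,onplane([e[0]],.006,p,T))[0])
E
```

```text
px (283.96142578125, 211.02957153320312) world [ 0.5547 -0.2878  0.006 ] R 18.492798901394735 tool [ -3.6715   1.6895 117.0689]
[[102, 60, 175], [15, 8, 241], [13, 10, 241], [11, 8, 241], [11, 8, 241], [13, 10, 241], [11, 12, 232], [102, 76, 171], [103, 77, 173], [103, 77, 173], [103, 77, 173], [102, 74, 170], [102, 75, 170], [103, 77, 173], [103, 78, 174], [102, 74, 170], [12, 11, 238], [10, 10, 241], [11, 9, 240], [11, 9, 240], [13, 10, 240], [13, 10, 238]]
100 ((291.79949951171875, 221.11431884765625), (63.31082534790039, 78.97624206542969), 65.5655288696289) [-12.6929   8.663  117.0618]
130 ((283.7883605957031, 210.34278869628906), (41.90506362915039, 43.260833740234375), 99.80169677734375) [ -2.651    1.5358 117.07  ]
160 ((283.6930236816406, 210.2557373046875), (39.77690124511719, 43.576114654541016), 102.33817291259766) [ -2.5707   1.452  117.07  ]
```

```bash
python3 -m handwheel '[{"tx":-3,"ty":2,"tz":30,"roll":0},{"tx":0,"ty":0,"tz":35,"roll":0},{"tx":0,"ty":0,"tz":35,"roll":0},{"tx":0,"ty":0,"tz":16,"roll":0},{"tx":0,"ty":0,"tz":4,"roll":0},{"tx":0,"ty":0,"tz":0,"roll":0},{"tx":0,"ty":0,"tz":0,"roll":0}]' 46
python3 -m handwheel '[{"tx":0,"ty":0,"tz":1,"roll":0},{"tx":0,"ty":0,"tz":1,"roll":0},{"tx":0,"ty":0,"tz":0,"roll":0}]'
```

```text
t: 12.53
tool_pos: [0.5563, -0.2888, 0.0061]
tool_rot: [0.478, 3.101, -0.003]
contact_force: [0.0, -0.2, 0.6]
opening: 0.0462
grip_force: 0.0
t: 12.78
tool_pos: [0.5554, -0.2887, 0.003]
tool_rot: [0.48, 3.102, -0.002]
contact_force: [0.1, -0.2, -0.5]
opening: 0.0461
grip_force: 0.0
```

```bash
python3 -m handwheel '[{"tx":0,"ty":0,"tz":1.5,"roll":0},{"tx":0,"ty":0,"tz":1.5,"roll":0},{"tx":0,"ty":0,"tz":0,"roll":0}]'; python3 -m handwheel '[{"tx":0,"ty":0,"tz":1.5,"roll":0},{"tx":0,"ty":0,"tz":0,"roll":0}]'
```

```text
t: 13.03
tool_pos: [0.5542, -0.288, -0.002]
tool_rot: [-0.48, -3.104, -0.0]
contact_force: [-0.3, 0.5, -0.7]
opening: 0.0459
grip_force: 0.0
t: 13.2
tool_pos: [0.5544, -0.2881, -0.0023]
tool_rot: [-0.48, -3.104, -0.0]
contact_force: [-2.7, 1.0, 6.4]
opening: 0.0459
grip_force: 3.0
```

```bash
python3 -m handwheel '[{"tx":0,"ty":0,"tz":-3,"roll":0},{"tx":0,"ty":0,"tz":0,"roll":0},{"tx":0,"ty":0,"tz":0,"roll":0},{"tx":0,"ty":0,"tz":0,"roll":0},{"tx":0,"ty":0,"tz":0,"roll":0},{"tx":0,"ty":0,"tz":0,"roll":0}]' 25 50
```

```text
t: 13.7
tool_pos: [0.5545, -0.2882, -0.0001]
tool_rot: [0.48, 3.104, -0.0]
contact_force: [1.0, -0.5, 1.3]
opening: 0.035
grip_force: 50.0
```

```bash
python3 -m handwheel '[{"tx":0,"ty":0,"tz":-15,"roll":0},{"tx":0,"ty":0,"tz":-40,"roll":0},{"tx":0,"ty":0,"tz":-40,"roll":0},{"tx":0,"ty":0,"tz":-40,"roll":0},{"tx":0,"ty":0,"tz":-30,"roll":0},{"tx":0,"ty":0,"tz":0,"roll":0},{"tx":0,"ty":0,"tz":0,"roll":0}]'
python3 - <<'E'
from h import *
o,im,d=look();np.savez("w7.npz",im=im,d=d,p=o["tool_pos"],r=o["tool_rot"]);print(o["tool_pos"],o["opening"],to_tool(o,[.5186,.2895,.078]))
cv2.imwrite("pics/w7.png",cv2.resize(im[200:400,180:400,::-1],None,fx=3,fy=3))
p,T=T_of("wrist",o);v,u=np.mgrid[230:340,200:370];uv=np.c_[u.ravel(),v.ravel()]
c,r=rays(uv,p,T);Q=to_tool(o,c+r*d[230:340,200:370].reshape(-1,1)).reshape(110,170,3)
for vv in range(0,80,6): print(230+vv,Q[vv,20:150:13,2].round(1))
E
```

```text
t: 14.28
tool_pos: [0.5558, -0.289, 0.1689]
tool_rot: [0.479, 3.099, -0.004]
contact_force: [-0.0, 0.3, -1.5]
opening: 0.0348
grip_force: 50.1
[ 0.5558 -0.289   0.1689] 0.03482732610837029 [[210.6457 540.434   88.6559]]
230 [ 168.   167.7  168.3  167.7  168.   167.5 -143.8  167.5  167.3 -143.8]
236 [168.  168.4 168.8 169.1 168.2 168.3 168.3 168.  168.5 168.4]
242 [169.1 167.4 169.2 168.2 168.4 169.2 168.2 168.1 166.8 167.6]
248 [169.5 167.7 167.9 167.6  -6.7  -7.9  -3.4 168.1 168.3 166.9]
254 [169.6 168.  169.   -6.1  -7.1  -7.3  -7.4 167.9 169.1 168.1]
260 [168.1  -7.4  -5.6  -7.1  -6.4  -7.5  -7.8  -7.8  -7.5 168.9]
266 [167.8 -13.7  -6.1  -8.3  -6.3 168.9  -7.4  -7.4 -12.8 168.2]
272 [-12.2 -19.2  -6.8  -7.  169.2 168.2  -7.5  -6.3 -18.6 -11.9]
278 [-17.9 -24.7  -8.1  -7.6 168.6 168.2  -3.7  -6.5 -23.8 -25.6]
284 [-22.7 -28.9  -9.   -7.  168.9 168.5  -6.2  -7.8 -28.8 -28.4]
290 [-28.2 -34.4 -10.4  -6.9  -4.4  -1.8  -6.9  -6.3 -32.6 -34.2]
296 [-39.3 -37.8 -11.2  -8.4  -7.1  -6.9  -7.5  -6.7 -33.7 -38.2]
302 [ -45.   -40.2  -11.6   -7.2   -7.1   -6.9 -143.8  153.6  -33.3  -44. ]
308 [-47.7 -38.7 168.8 168.4  -7.8  -7.6  -7.7 153.1 -34.1 -48.3]
```

View pics/w7.png

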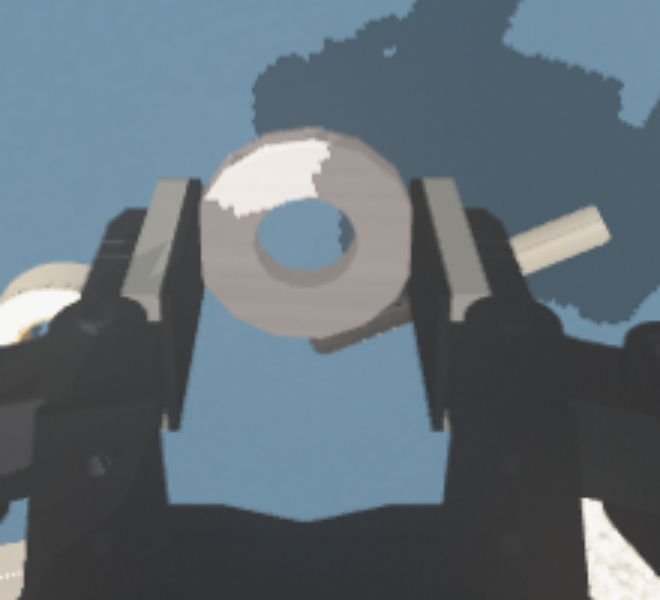

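The washer is held flat, with its bore centre at crop (305.5,241). Its lower face is level with the fingertips.

```bash
python3 - <<'E'
from h import *
for f,q,h in (("w4",(281.7,285.),-14),("w7",(281.6,279.8),-7)):
    z=np.load(f+".npz");o=dict(tool_pos=z["p"],tool_rot=z["r"]);p,T=T_of("wrist",o)
    print(f,to_tool(o,onplane([q],o["tool_pos"][2]-h/1000,p,T)))
o=ctrl.get_obs();print(o["tool_pos"],to_tool(o,[.5203,.291,.078]))
E
```

```text
w4 [[  1.5221  -0.5255 -13.9963]]
w7 [[ 0.2723 -0.5642 -7.0007]]
[ 0.5545 -0.2881  0.1659] [[207.5569 541.8117  87.4034]]
```

```bash
python3 -m handwheel '[{"tx":14,"ty":36,"tz":0,"roll":0},{"tx":14,"ty":36,"tz":0,"roll":0},{"tx":14,"ty":36,"tz":0,"roll":0},{"tx":14,"ty":36,"tz":0,"roll":0},{"tx":14,"ty":36,"tz":0,"roll":0},{"tx":14,"ty":36,"tz":0,"roll":0},{"tx":14,"ty":36,"tz":0,"roll":0},{"tx":14,"ty":36,"tz":0,"roll":0},{"tx":14,"ty":36,"tz":0,"roll":0},{"tx":14,"ty":36,"tz":0,"roll":0},{"tx":14,"ty":36,"tz":0,"roll":0},{"tx":14,"ty":36,"tz":0,"roll":0}]'
python3 -m handwheel '[{"tx":14,"ty":36,"tz":0,"roll":0},{"tx":14,"ty":36,"tz":0,"roll":0},{"tx":13,"ty":38,"tz":0,"roll":0},{"tx":0,"ty":0,"tz":0,"roll":0},{"tx":0,"ty":0,"tz":0,"roll":0},{"tx":0,"ty":0,"tz":0,"roll":0},{"tx":0,"ty":0,"tz":0,"roll":0},{"tx":0,"ty":0,"tz":0,"roll":0}]'
python3 - <<'E'
from h import *
o,im,d=look();np.savez("w8.npz",im=im,d=d,p=o["tool_pos"],r=o["tool_rot"]);fit(o,d,None);print(o["tool_pos"])
E
```

```text
t: 15.33
tool_pos: [0.5225, 0.176, 0.1621]
tool_rot: [-0.479, -3.1, 0.003]
contact_force: [1.4, -1.2, -0.3]
opening: 0.0348
grip_force: 50.1
t: 16.0
tool_pos: [0.5187, 0.2903, 0.164]
tool_rot: [-0.483, -3.103, 0.001]
contact_force: [-0.5, -0.7, 0.2]
opening: 0.0347
grip_force: 50.2
px (281.1523132324219, 218.935791015625) world [0.5183 0.2895 0.078 ] R 5.867815595890128 tool [ 0.0845 -0.7769 86.0294]
[0.5187 0.2903 0.164 ]
```

```bash
python3 -m handwheel '[{"tx":-0.2,"ty":-0.2,"tz":25,"roll":0},{"tx":0,"ty":0,"tz":30,"roll":0},{"tx":0,"ty":0,"tz":20,"roll":0},{"tx":0,"ty":0,"tz":7,"roll":0},{"tx":0,"ty":0,"tz":0,"roll":0},{"tx":0,"ty":0,"tz":0,"roll":0}]'
python3 -m handwheel '[{"tx":0,"ty":0,"tz":3,"roll":0},{"tx":0,"ty":0,"tz":2,"roll":0},{"tx":0,"ty":0,"tz":2,"roll":0},{"tx":0,"ty":0,"tz":0,"roll":0}]';python3 -m handwheel '[{"tx":0,"ty":0,"tz":2,"roll":0},{"tx":0,"ty":0,"tz":2,"roll":0},{"tx":0,"ty":0,"tz":0,"roll":0}]'
```

```text
t: 16.55
tool_pos: [0.5195, 0.2911, 0.0835]
tool_rot: [0.481, 3.104, 0.0]
contact_force: [-0.4, 0.5, 0.4]
opening: 0.035
grip_force: 50.2
t: 16.88
tool_pos: [0.5192, 0.2916, 0.0762]
tool_rot: [0.48, 3.104, 0.001]
contact_force: [0.5, 0.3, -0.8]
opening: 0.0351
grip_force: 50.2
t: 17.13
tool_pos: [0.5187, 0.2914, 0.0713]
tool_rot: [-0.48, -3.104, 0.001]
contact_force: [0.5, -0.3, -0.7]
opening: 0.0349
grip_force: 50.2
```

```bash
python3 -m handwheel '[{"tx":0,"ty":0,"tz":4,"roll":0},{"tx":0,"ty":0,"tz":4,"roll":0},{"tx":0,"ty":0,"tz":4,"roll":0},{"tx":0,"ty":0,"tz":0,"roll":0}]'; python3 -m handwheel '[{"tx":0,"ty":0,"tz":6,"roll":0},{"tx":0,"ty":0,"tz":6,"roll":0},{"tx":0,"ty":0,"tz":6,"roll":0},{"tx":0,"ty":0,"tz":0,"roll":0}]'; python3 -m handwheel '[{"tx":0,"ty":0,"tz":2,"roll":0},{"tx":0,"ty":0,"tz":1,"roll":0},{"tx":0,"ty":0,"tz":0,"roll":0}]'
```

```text
t: 17.47
tool_pos: [0.5182, 0.2912, 0.0583]
tool_rot: [-0.48, -3.103, 0.001]
contact_force: [0.3, 0.2, -0.3]
opening: 0.0348
grip_force: 50.2
t: 17.8
tool_pos: [0.5178, 0.291, 0.0398]
tool_rot: [-0.48, -3.102, 0.002]
contact_force: [-1.0, 0.3, -0.6]
opening: 0.0349
grip_force: 50.2
t: 18.05
tool_pos: [0.5189, 0.2915, 0.0387]
tool_rot: [-0.48, -3.105, 0.0]
contact_force: [0.9, 0.4, -0.7]
opening: 0.0342
grip_force: 50.2
```

```bash
python3 -m handwheel '[{"tx":0,"ty":0,"tz":1,"roll":0},{"tx":0,"ty":0,"tz":0,"roll":0}]'; python3 -m handwheel '[{"tx":0,"ty":0,"tz":1,"roll":0},{"tx":0,"ty":0,"tz":0,"roll":0}]'; python3 -m handwheel '[{"tx":0,"ty":0,"tz":1,"roll":0},{"tx":0,"ty":0,"tz":0,"roll":0}]'
```

```text
t: 18.22
tool_pos: [0.5191, 0.2915, 0.0379]
tool_rot: [0.48, 3.104, 0.0]
contact_force: [0.1, -0.4, 0.1]
opening: 0.0344
grip_force: 50.2
t: 18.38
tool_pos: [0.5192, 0.2916, 0.0378]
tool_rot: [0.48, 3.105, 0.0]
contact_force: [-2.3, -1.8, 4.2]
opening: 0.0351
grip_force: 50.7
t: 18.55
tool_pos: [0.5193, 0.2916, 0.0377]
tool_rot: [0.48, 3.105, -0.0]
contact_force: [-4.0, -2.1, 10.1]
opening: 0.0351
grip_force: 51.3
```

Washer seated. Release, retract, and go to the bushing.

```bash
python3 -m handwheel '[{"tx":0,"ty":0,"tz":-2,"roll":0},{"tx":0,"ty":0,"tz":0,"roll":0},{"tx":0,"ty":0,"tz":0,"roll":0},{"tx":0,"ty":0,"tz":-20,"roll":0},{"tx":0,"ty":0,"tz":-38,"roll":0},{"tx":0,"ty":0,"tz":-38,"roll":0},{"tx":0,"ty":0,"tz":-38,"roll":0},{"tx":0,"ty":0,"tz":-24,"roll":0},{"tx":0,"ty":0,"tz":0,"roll":0},{"tx":0,"ty":0,"tz":0,"roll":0}]' 60
python3 - <<'E'
from h import *
o,im,d=look();np.savez("w9.npz",im=im,d=d,p=o["tool_pos"],r=o["tool_rot"]);fit(o,d,None);ring(o,d,.044,(.52,.29),.028);print(o["tool_pos"])
E
python3 -m handwheel '[{"tx":-12,"ty":-38,"tz":0,"roll":0},{"tx":-12,"ty":-38,"tz":0,"roll":0},{"tx":-12,"ty":-38,"tz":0,"roll":0},{"tx":-12,"ty":-38,"tz":0,"roll":0},{"tx":-12,"ty":-38,"tz":0,"roll":0},{"tx":-12,"ty":-38,"tz":0,"roll":0},{"tx":-12,"ty":-38,"tz":0,"roll":0},{"tx":-12,"ty":-38,"tz":0,"roll":0},{"tx":-12,"ty":-38,"tz":0,"roll":0},{"tx":-12,"ty":-38,"tz":0,"roll":0},{"tx":-12,"ty":-38,"tz":0,"roll":0},{"tx":-12,"ty":-38,"tz":0,"roll":0}]'
python3 -m handwheel '[{"tx":-12,"ty":-38,"tz":0,"roll":0},{"tx":-12,"ty":-38,"tz":0,"roll":0},{"tx":-12,"ty":-38,"tz":0,"roll":0},{"tx":-12,"ty":-38,"tz":8,"roll":0},{"tx":-12,"ty":-38,"tz":8,"roll":0},{"tx":-12,"ty":-38,"tz":8,"roll":0},{"tx":0,"ty":0,"tz":36,"roll":0},{"tx":0,"ty":0,"tz":0,"roll":0},{"tx":0,"ty":0,"tz":0,"roll":0},{"tx":0,"ty":0,"tz":0,"roll":0}]'
python3 - <<'E'
from h import *
o,im,d=look();np.savez("w10.npz",im=im,d=d,p=o["tool_pos"],r=o["tool_rot"]);print(o["tool_pos"])
ring(o,d,.018,(.518,-.43),.025);ring(o,d,.005,(.518,-.43),.025);ring(o,d,.012,(.518,-.43),.025,.009)
E
```

```text
t: 19.38
tool_pos: [0.5201, 0.2919, 0.198]
tool_rot: [0.479, 3.101, 0.004]
contact_force: [-0.1, -0.1, -0.5]
opening: 0.06
grip_force: 0.0
px (278.5, 205.05067443847656) world [0.5184 0.2895 0.078 ] R 5.782521276440829 tool [  1.3125  -3.1141 119.9522]
px (280.4765930175781, 195.3921661376953) world [0.5195 0.2911 0.044 ] R 18.528725733358154 tool [  0.8375  -1.4339 153.9589]
[0.5201 0.2919 0.198 ]
t: 20.43
tool_pos: [0.5168, -0.188, 0.1927]
tool_rot: [-0.48, -3.1, -0.003]
contact_force: [0.4, 0.6, -0.4]
opening: 0.0598
grip_force: 0.0
t: 21.27
tool_pos: [0.5179, -0.4246, 0.1345]
tool_rot: [-0.479, -3.103, -0.003]
contact_force: [0.6, 0.3, 1.1]
opening: 0.0602
grip_force: 0.0
[ 0.5179 -0.4246  0.1345]
px (265.6106262207031, 212.12442016601562) world [ 0.5174 -0.4394  0.018 ] R 11.704719480890377 tool [ -4.2281 -14.4304 116.4525]
px (266.29852294921875, 208.33523559570312) world [ 0.5178 -0.4395  0.005 ] R 15.29150890560613 tool [ -4.6929 -14.3918 129.4515]
px (266.5144958496094, 207.69883728027344) world [ 0.5155 -0.4382  0.012 ] R 15.984642873382047 tool [ -2.1446 -13.8759 122.4584]
```

```bash
python3 -m handwheel '[{"tx":-4.3,"ty":-14,"tz":25,"roll":0},{"tx":0,"ty":0,"tz":35,"roll":0},{"tx":0,"ty":0,"tz":35,"roll":0},{"tx":0,"ty":0,"tz":24,"roll":0},{"tx":0,"ty":0,"tz":8,"roll":0},{"tx":0,"ty":0,"tz":0,"roll":0},{"tx":0,"ty":0,"tz":0,"roll":0},{"tx":0,"ty":0,"tz":0,"roll":0}]' 52
```

```text
t: 21.98
tool_pos: [0.5201, -0.4419, 0.0124]
tool_rot: [0.478, 3.101, -0.005]
contact_force: [-0.5, 0.6, 0.3]
opening: 0.0521
grip_force: 0.0
```

```bash
python3 -m handwheel '[{"tx":0,"ty":0,"tz":3,"roll":0},{"tx":0,"ty":0,"tz":0,"roll":0},{"tx":0,"ty":0,"tz":0,"roll":0}]'; python3 - <<'E'
from h import *
o=ctrl.get_obs();print(o["q"],o["dq"],o["tool_pos"],R.from_rotvec(o["tool_rot"]).as_matrix()[:,2])
E
```

```text
t: 22.23
tool_pos: [0.5187, -0.441, 0.0071]
tool_rot: [0.48, 3.103, -0.002]
contact_force: [0.2, 0.1, 0.7]
opening: 0.0521
grip_force: 0.0
[-0.8138  0.3954  1.6126 -0.      1.1318 -2.0778] [-0.0014  0.0057  0.0048 -0.001  -0.0001  0.0002] [ 0.5187 -0.441   0.0071] [ 0.0012 -0.0013 -1.    ]
```

```bash
python3 -m handwheel '[{"tx":0,"ty":1,"tz":0,"roll":0},{"tx":0,"ty":0,"tz":0,"roll":0},{"tx":0,"ty":0,"tz":0,"roll":0},{"tx":0,"ty":0,"tz":0,"roll":0},{"tx":0,"ty":0,"tz":0,"roll":0},{"tx":0,"ty":0,"tz":0,"roll":0},{"tx":0,"ty":0,"tz":0,"roll":0}]' 10 80
python3 -m handwheel '[{"tx":0,"ty":0,"tz":-15,"roll":0},{"tx":0,"ty":0,"tz":-40,"roll":0},{"tx":0,"ty":0,"tz":-40,"roll":0},{"tx":0,"ty":0,"tz":-40,"roll":0},{"tx":0,"ty":0,"tz":-25,"roll":0},{"tx":0,"ty":0,"tz":0,"roll":0},{"tx":0,"ty":0,"tz":0,"roll":0},{"tx":0,"ty":0,"tz":0,"roll":0}]'
python3 - <<'E'
from h import *
o,im,d=look();np.savez("w11.npz",im=im,d=d,p=o["tool_pos"],r=o["tool_rot"]);print(o["tool_pos"],o["opening"],to_tool(o,[.5186,.2895,.078]))
cv2.imwrite("pics/w11.png",cv2.resize(im[220:340,210:350,::-1],None,fx=5,fy=5))
p,T=T_of("wrist",o);v,u=np.mgrid[230:340,200:370];uv=np.c_[u.ravel(),v.ravel()]
c,r=rays(uv,p,T);Q=to_tool(o,c+r*d[230:340,200:370].reshape(-1,1)).reshape(110,170,3)
for vv in range(0,80,6): print(230+vv,Q[vv,40:130:8,2].round(1))
E
```

```text
t: 22.82
tool_pos: [0.5188, -0.4398, 0.0064]
tool_rot: [0.48, 3.104, -0.001]
contact_force: [-0.6, 0.9, 5.3]
opening: 0.0206
grip_force: 78.8
t: 23.48
tool_pos: [0.5179, -0.4389, 0.1647]
tool_rot: [-0.48, -3.103, -0.002]
contact_force: [0.3, 0.5, -1.4]
opening: 0.0207
grip_force: 78.5
[ 0.5179 -0.4389  0.1647] 0.020740757330552695 [[219.1419 694.5491  87.6778]]
230 [163.8 163.9 163.1 163.5 163.5 163.8 163.4 162.8 164.  163.8 163.5 163.6]
236 [163.8 163.1 164.4 164.  163.6 162.6 162.3 162.7 163.4 163.7 164.4 163.3]
242 [164.6 163.6 163.9 163.5   0.9   1.7  -0.2   4.4 163.3 162.8 163.5 163.7]
248 [163.4 161.9 163.9  -0.4  -0.   -0.1   1.4   0.2   3.1 165.3 164.1 163.8]
254 [164.6 163.3   0.1   0.2  -0.2  -3.6  -2.1  -0.4   0.5 164.1 164.8 163.3]
260 [165.3  -7.7  -7.   -3.5  -9.6  -9.8  -9.1  -5.2  -6.8  -8.5 164.7 164. ]
266 [162.9 -14.7 -13.  -10.7 -12.7 -12.7 -13.2 -12.6 -13.8 -14.2 164.1 163.9]
272 [-12.7 -19.6 -19.4 -12.7 -11.8 162.8 -13.1 -12.9 -16.7 -19.2 -11.9 -12.2]
278 [-143.8  -24.5  -24.5  -13.1    0.1    5.1    2.   -12.4  -18.1  -24.1
  -25.2  -17.7]
284 [-23.  -29.8 -29.7 -12.2  -4.3  -1.8  -3.6 -12.2 -19.3 -29.  -29.2 -21.4]
290 [-33.9 -33.6 -34.  -12.7  -9.7  -7.8  -8.7 -12.5 -20.5 -34.8 -35.2 -27.4]
296 [-38.2 -38.9 -35.7 -11.2 -13.  -12.2 -12.2 -13.4 -21.  -38.  -39.2 -31.3]
302 [-44.7 -38.6 -36.2 163.6 -12.6 -13.4 -11.6 162.8 -21.4 -37.6 -42.8 -46.6]
308 [-48.3 -47.  -37.  163.7 164.4 163.3 162.7 163.2 -23.1 -40.8 -48.1 -47.8]
```

View pics/w11.png

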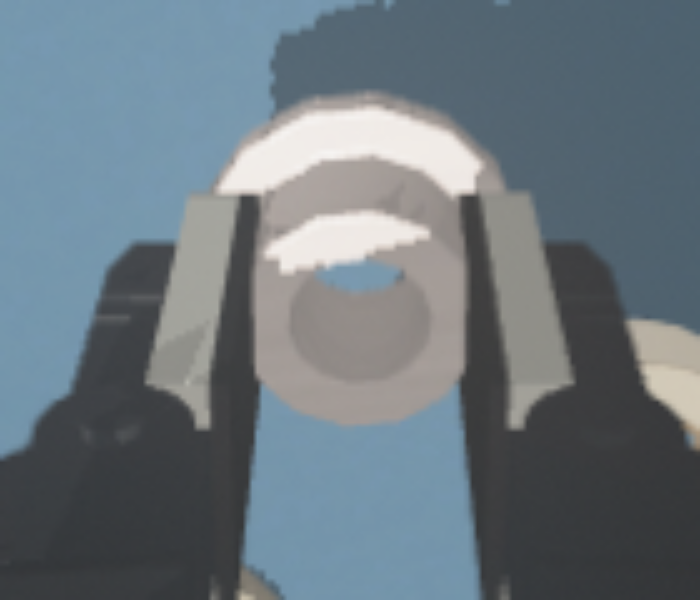

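The bushing is held upright, flange down, with its bore centre at crop (359.5,320). Its lower face is about 5.5 mm beyond the TCP. Carrying it to the spindle.

```bash
python3 -m handwheel '[{"tx":12,"ty":38,"tz":0,"roll":0},{"tx":12,"ty":38,"tz":0,"roll":0},{"tx":12,"ty":38,"tz":0,"roll":0},{"tx":12,"ty":38,"tz":0,"roll":0},{"tx":12,"ty":38,"tz":0,"roll":0},{"tx":12,"ty":38,"tz":0,"roll":0},{"tx":12,"ty":38,"tz":0,"roll":0},{"tx":12,"ty":38,"tz":0,"roll":0},{"tx":12,"ty":38,"tz":0,"roll":0},{"tx":12,"ty":38,"tz":0,"roll":0},{"tx":12,"ty":38,"tz":0,"roll":0},{"tx":12,"ty":38,"tz":0,"roll":0}]'
python3 -m handwheel '[{"tx":12,"ty":38,"tz":0,"roll":0},{"tx":12,"ty":38,"tz":0,"roll":0},{"tx":12,"ty":38,"tz":0,"roll":0},{"tx":12,"ty":38,"tz":0,"roll":0},{"tx":12,"ty":38,"tz":0,"roll":0},{"tx":12,"ty":38,"tz":0,"roll":0},{"tx":2,"ty":11,"tz":0,"roll":0},{"tx":0,"ty":0,"tz":0,"roll":0},{"tx":0,"ty":0,"tz":0,"roll":0},{"tx":0,"ty":0,"tz":0,"roll":0},{"tx":0,"ty":0,"tz":0,"roll":0},{"tx":0,"ty":0,"tz":0,"roll":0}]'
python3 - <<'E'
from h import *
o,im,d=look();np.savez("w12.npz",im=im,d=d,p=o["tool_pos"],r=o["tool_rot"]);fit(o,d,None);print(o["tool_pos"],R.from_rotvec(o["tool_rot"]).as_matrix()[:,2],o["dq"])
p,T=T_of("wrist",o);print("part",to_tool(o,onplane([(281.5,283.6)],o["tool_pos"][2]+.0125,p,T)))
E
```

```text
t: 24.53
tool_pos: [0.517, 0.0406, 0.1632]
tool_rot: [-0.48, -3.1, 0.001]
contact_force: [0.4, 0.2, 0.0]
opening: 0.0201
grip_force: 78.6
t: 25.53
tool_pos: [0.5207, 0.2874, 0.1655]
tool_rot: [-0.483, -3.104, 0.001]
contact_force: [-0.4, 0.3, -1.0]
opening: 0.0205
grip_force: 78.7
px (283.8996887207031, 214.87835693359375) world [0.5183 0.2896 0.078 ] R 5.841391385179513 tool [ 2.9114  1.3802 87.5408]
[0.5207 0.2874 0.1655] [-0.0004 -0.0004 -1.    ] [ 0.0053 -0.0029 -0.0068  0.0028 -0.0017  0.0013]
part [[  1.3909  -0.6189 -12.4993]]
```

```bash
python3 -m handwheel '[{"tx":1.5,"ty":2,"tz":25,"roll":0},{"tx":0,"ty":0,"tz":30,"roll":0},{"tx":0,"ty":0,"tz":17,"roll":0},{"tx":0,"ty":0,"tz":5,"roll":0},{"tx":0,"ty":0,"tz":0,"roll":0},{"tx":0,"ty":0,"tz":0,"roll":0},{"tx":0,"ty":0,"tz":0,"roll":0}]'
python3 -m handwheel '[{"tx":0,"ty":0,"tz":2,"roll":0},{"tx":0,"ty":0,"tz":2,"roll":0},{"tx":0,"ty":0,"tz":0,"roll":0}]';python3 -m handwheel '[{"tx":0,"ty":0,"tz":1,"roll":0},{"tx":0,"ty":0,"tz":1,"roll":0},{"tx":0,"ty":0,"tz":0,"roll":0}]'
```

```text
t: 26.17
tool_pos: [0.5211, 0.2915, 0.091]
tool_rot: [0.48, 3.102, 0.003]
contact_force: [0.2, 0.4, -0.5]
opening: 0.0206
grip_force: 78.7
t: 26.42
tool_pos: [0.52, 0.2913, 0.0853]
tool_rot: [0.48, 3.104, 0.001]
contact_force: [-0.3, -0.4, -1.8]
opening: 0.0205
grip_force: 78.7
t: 26.67
tool_pos: [0.5198, 0.291, 0.0828]
tool_rot: [0.48, 3.104, -0.001]
contact_force: [1.0, -0.7, -0.5]
opening: 0.0209
grip_force: 78.8
```

```bash
python3 -m handwheel '[{"tx":0,"ty":0,"tz":1,"roll":0},{"tx":0,"ty":0,"tz":1,"roll":0},{"tx":0,"ty":0,"tz":0,"roll":0}]';python3 -m handwheel '[{"tx":0,"ty":0,"tz":1,"roll":0},{"tx":0,"ty":0,"tz":0,"roll":0}]'
```

```text
t: 26.92
tool_pos: [0.5196, 0.291, 0.0805]
tool_rot: [-0.48, -3.105, 0.001]
contact_force: [-0.2, -1.9, -0.2]
opening: 0.0204
grip_force: 78.8
t: 27.08
tool_pos: [0.5197, 0.291, 0.0796]
tool_rot: [-0.48, -3.105, 0.001]
contact_force: [-0.1, -1.1, 0.1]
opening: 0.0203
grip_force: 78.8
```

It's threaded about 4 mm down. On to the balls.

```bash
python3 -m handwheel '[{"tx":0,"ty":0,"tz":1.5,"roll":0},{"tx":0,"ty":0,"tz":1.5,"roll":0},{"tx":0,"ty":0,"tz":0,"roll":0}]';python3 -m handwheel '[{"tx":0,"ty":0,"tz":1.5,"roll":0},{"tx":0,"ty":0,"tz":0,"roll":0}]'
```

```text
t: 27.33
tool_pos: [0.5196, 0.291, 0.0764]
tool_rot: [-0.48, -3.105, 0.001]
contact_force: [-0.5, -1.7, 0.7]
opening: 0.0206
grip_force: 78.8
t: 27.5
tool_pos: [0.5197, 0.2911, 0.075]
tool_rot: [-0.48, -3.105, 0.001]
contact_force: [1.3, -1.8, -0.7]
opening: 0.0201
grip_force: 78.8
```

```bash
python3 -m handwheel '[{"tx":0,"ty":-0.4,"tz":1,"roll":0},{"tx":0,"ty":0,"tz":1,"roll":0},{"tx":0,"ty":0,"tz":0,"roll":0}]';python3 -m handwheel '[{"tx":0,"ty":0,"tz":1,"roll":0},{"tx":0,"ty":0,"tz":0,"roll":0}]';python3 -m handwheel '[{"tx":0,"ty":0,"tz":1,"roll":0},{"tx":0,"ty":0,"tz":0,"roll":0}]'
```

```text
t: 27.75
tool_pos: [0.5197, 0.291, 0.0734]
tool_rot: [0.48, 3.105, 0.0]
contact_force: [-1.0, -1.5, 1.4]
opening: 0.0205
grip_force: 79.0
t: 27.92
tool_pos: [0.5198, 0.291, 0.0729]
tool_rot: [0.48, 3.104, 0.0]
contact_force: [-1.4, -3.1, 3.8]
opening: 0.0201
grip_force: 79.3
t: 28.08
tool_pos: [0.5202, 0.2908, 0.072]
tool_rot: [0.48, 3.103, 0.0]
contact_force: [0.3, -2.5, 4.7]
opening: 0.0204
grip_force: 79.2
```

```bash
python3 -m handwheel '[{"tx":0,"ty":-0.4,"tz":1,"roll":0},{"tx":0,"ty":0,"tz":0,"roll":0}]';python3 -m handwheel '[{"tx":0,"ty":0,"tz":1,"roll":0},{"tx":0,"ty":0,"tz":0,"roll":0}]';python3 -m handwheel '[{"tx":0,"ty":0,"tz":1,"roll":0},{"tx":0,"ty":0,"tz":0,"roll":0}]'
```

```text
t: 28.25
tool_pos: [0.5197, 0.2906, 0.0702]
tool_rot: [0.48, 3.104, 0.001]
contact_force: [0.2, -1.3, 0.7]
opening: 0.0206
grip_force: 78.9
t: 28.42
tool_pos: [0.5192, 0.2905, 0.0686]
tool_rot: [-0.48, -3.104, -0.0]
contact_force: [1.4, -2.1, -0.3]
opening: 0.0208
grip_force: 78.7
t: 28.58
tool_pos: [0.5192, 0.2905, 0.0676]
tool_rot: [-0.48, -3.104, 0.0]
contact_force: [1.6, -0.7, -0.7]
opening: 0.0204
grip_force: 78.7
```

Past the balls. Slide down to the seat.

```bash
python3 -m handwheel '[{"tx":0,"ty":0,"tz":2,"roll":0},{"tx":0,"ty":0,"tz":2,"roll":0},{"tx":0,"ty":0,"tz":0,"roll":0}]';python3 -m handwheel '[{"tx":0,"ty":0,"tz":2,"roll":0},{"tx":0,"ty":0,"tz":2,"roll":0},{"tx":0,"ty":0,"tz":0,"roll":0}]';python3 -m handwheel '[{"tx":0,"ty":0,"tz":2,"roll":0},{"tx":0,"ty":0,"tz":2,"roll":0},{"tx":0,"ty":0,"tz":0,"roll":0}]'
```

```text
t: 28.83
tool_pos: [0.5192, 0.2904, 0.0636]
tool_rot: [-0.48, -3.104, 0.0]
contact_force: [1.2, -1.3, -0.7]
opening: 0.0204
grip_force: 78.6
t: 29.08
tool_pos: [0.5192, 0.2904, 0.0597]
tool_rot: [-0.48, -3.104, 0.0]
contact_force: [1.7, -1.7, -0.7]
opening: 0.0207
grip_force: 78.6
t: 29.33
tool_pos: [0.5192, 0.2904, 0.0557]
tool_rot: [-0.48, -3.104, 0.0]
contact_force: [0.9, -1.9, -0.5]
opening: 0.0205
grip_force: 78.7
```

```bash
python3 -m handwheel '[{"tx":0,"ty":0,"tz":2,"roll":0},{"tx":0,"ty":0,"tz":2,"roll":0},{"tx":0,"ty":0,"tz":0,"roll":0}]';python3 -m handwheel '[{"tx":0,"ty":0,"tz":1,"roll":0},{"tx":0,"ty":0,"tz":0,"roll":0}]';python3 -m handwheel '[{"tx":0,"ty":0,"tz":1,"roll":0},{"tx":0,"ty":0,"tz":0,"roll":0}]'
```

```text
t: 29.58
tool_pos: [0.5188, 0.2904, 0.0513]
tool_rot: [-0.48, -3.103, 0.0]
contact_force: [0.8, 0.2, -1.9]
opening: 0.0203
grip_force: 78.6
t: 29.75
tool_pos: [0.5191, 0.2905, 0.0508]
tool_rot: [-0.48, -3.104, 0.0]
contact_force: [-0.4, 1.0, -0.7]
opening: 0.0202
grip_force: 78.7
t: 29.92
tool_pos: [0.5196, 0.2906, 0.0505]
tool_rot: [0.48, 3.105, 0.0]
contact_force: [-0.7, 0.0, 0.4]
opening: 0.0206
grip_force: 78.8
```

```bash
python3 -m handwheel '[{"tx":0,"ty":0,"tz":1,"roll":0},{"tx":0,"ty":0,"tz":0,"roll":0}]';python3 -m handwheel '[{"tx":0,"ty":0,"tz":1,"roll":0},{"tx":0,"ty":0,"tz":0,"roll":0},{"tx":0,"ty":0,"tz":0,"roll":0}]'
```

```text
t: 30.08
tool_pos: [0.5198, 0.2907, 0.0504]
tool_rot: [0.48, 3.105, 0.0]
contact_force: [-2.0, -1.1, 4.5]
opening: 0.0204
grip_force: 79.3
t: 30.33
tool_pos: [0.5199, 0.2907, 0.0503]
tool_rot: [0.48, 3.104, 0.0]
contact_force: [-4.9, -0.9, 10.4]
opening: 0.0209
grip_force: 79.8
```

Firm at 10 N, at the expected height. Release, retract and check.

```bash
python3 -m handwheel '[{"tx":0,"ty":0,"tz":-1.5,"roll":0},{"tx":0,"ty":0,"tz":0,"roll":0},{"tx":0,"ty":0,"tz":0,"roll":0},{"tx":0,"ty":0,"tz":0,"roll":0},{"tx":0,"ty":0,"tz":-20,"roll":0},{"tx":0,"ty":0,"tz":-38,"roll":0},{"tx":0,"ty":0,"tz":-38,"roll":0},{"tx":0,"ty":0,"tz":-38,"roll":0},{"tx":0,"ty":0,"tz":0,"roll":0},{"tx":0,"ty":0,"tz":0,"roll":0}]' 55
python3 - <<'E'
from h import *
o,im,d=look();ring(o,d,.062,(.519,.2905),.02);ring(o,d,.078,(.519,.2905),.012)
p,T=T_of("wrist",o);c,r=rays(np.stack(np.meshgrid(range(560),range(420)),-1).reshape(-1,2),p,T);P=c+r*d.reshape(-1,1)
k=np.hypot(*(P[:,:2]-[.519,.2905]).T);
m=(k>.0075)&(k<.0105);print("barrel top z",np.median(P[m&(P[:,2]>.055),2]))
m=(k>.0135)&(k<.0160);print("flange top z",np.percentile(P[m,2],[25,50,75]))
m=(k<.004);print("tip z",np.median(P[m&(P[:,2]>.07),2]))
cv2.imwrite("pics/w13.png",cv2.resize(im[130:270,210:380,::-1],None,fx=4,fy=4))
E
```

```text
t: 31.17
tool_pos: [0.5214, 0.2912, 0.1876]
tool_rot: [0.479, 3.099, 0.006]
contact_force: [-0.0, -0.4, -0.7]
opening: 0.0552
grip_force: 0.0
px (279.564453125, 201.77162170410156) world [0.5191 0.2903 0.062 ] R 10.428540368259755 tool [  2.5796  -2.1835 125.571 ]
px (278.4991455078125, 206.5919647216797) world [0.5183 0.2896 0.078 ] R 5.800594892890219 tool [  3.0329  -3.021  109.5644]
barrel top z 0.2706343774698862
flange top z [0.2627 0.2685 0.2725]
tip z 0.07909614262851244
```

View pics/w13.png

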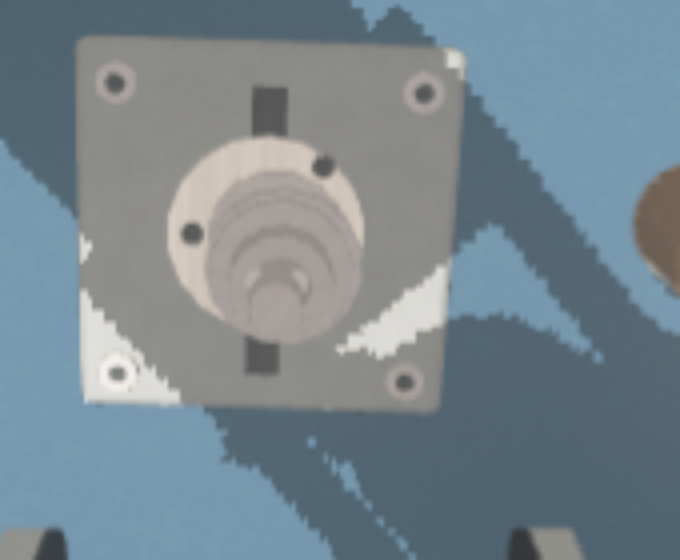

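The picture shows the whole stack on the spindle, with the balls visible above the bushing's top at crop (250,282) and (303,283). The barrel's top face was picked out at the 62 mm level, and the gripper is clear. Handing in.

```bash
python3 -c "
from station import ctrl
print(ctrl.finish_job())"
```

```text
the job is handed in; nothing more can be done
None
```

The spacer, washer and bushing (flange down) are on the spindle in that order; the bushing is past the spring balls and the stack is seated. The seating push was about 10 N. I let go, backed the gripper clear and handed the job in at about 31 s; no verdict came back.

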